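# Set the stitching awl in the sloped rest

### The job

Set the awl with the orange handle in the sloped wooden rest so that I can next take it at a slant like a pencil: handle end up the slope, point down the slope, the handle lying in both forks. Lower it in rather than dropping it, let go, and leave the blue-handled and the wooden-handled tool where they lie.

Things in the scene. Friction and masses are not known exactly. Their poses are not given: they have to be found in the camera images.
- awl: Stitching awl lying flat on the work surface. Bright orange handle 120 mm long, 22 x 22 mm, edges rounded; brass ferrule 12 mm long; thin steel point ending 110 mm from the origin. About 70 g. Origin on the handle's axis at its middle (11 mm up when lying), where it balances. x runs along the handle to the butt end; the point is on the -x side.
- creaser: Bystander to be left alone: tool with a handle of the same size and build but blue, and a flat 16 mm wide steel blade at its -x end. Origin and axes as for the awl.
- beveller: Bystander to be left alone: tool with a handle of the same size and build but of pale wood, and a small two-pronged steel fork at its -x end. Origin and axes as for the awl.
- cradle: Fixed wooden rest. x runs up its 25 degree slope, z square to the slope, y level across. Origin: middle of the seated handle's axis, 88 mm up. Forks 12 mm thick at x = -34 and 34 mm, 56 mm free between: floor 30 mm wide at z = -11, cheeks flaring to 55 mm at z = 11, board below at z = -25. End stop face at x = -125: a seated awl may slide 15 mm down to it.
There are look-alikes about, which are no part of the job. Several things have the shape of the awl; the one meant has the colours described above. Of the things that look like the part that bears cradle, the larger one is meant.

How it is judged:
By the outcome, as a careful person would: the job done as asked, in the order asked, and still so for the second after the job is handed in, with the robot touching nothing.
It also fails if it takes over 42 s, if anything falls off the work surface, if the arm or the gripper's body presses on something with over 40 N, if the wrist force passes 120 N, or if a joint passes its speed limit or range.

### The arm

A 7-joint arm with a two-finger parallel gripper is mounted at the origin on the work surface. World frame = base frame: x ahead of the robot, y to its left, z up, the work surface at z = 0. Lengths are in m, angles in rad, forces in N, time in s.
With the tool pointing down it reaches from about 0.4 to 0.85 m from the base axis. Payload 10.4 kg.
Tool frame: the origin (TCP) lies between the finger pads; the fingertips stand 22 mm ahead of it and the grasp point (between the pads) lies 3 mm ahead of it; z points along the fingers, y is the line along which they close (so a half turn about z gives the same grasp; the last joint's range is limited). The gripper opens to 87 mm and grips with 3 to 60 N. Pads are 19 mm wide; open, the fingers measure 117 mm over their backs; the gripper's body (75 mm by 190 mm) begins 51 mm behind the grasp point.
Start: joints at [-1.366, 0.332, -0.065, 1.46, 0.022, 1.35, -0.088], TCP at [0.141, 0.609, 0.245] pointing down, gripper open.
Joint ranges: [-2.6, 2.6], [-0.5, 2.12], [-1.47, 1.34], [0.16, 2.42], [-1.27, 4.41], [0.06, 2.06], [-2.6, 2.6]. Speed limits (rad/s): [2.22, 2.22, 2.79, 2.79, 3.14, 3.14, 3.14].

### API

Orientations are given as a unit quaternion [x, y, z, w].
In Python, from rig import r, capture gives the robot as it stands.
- The arm moves only by the tool jog_arm, never from a script. Its argument "targets" is a list of rows, each an object of numbers: "tx", "ty", "tz": the shift along the tool's x, y, z scaled (see below); "roll": the turn about the tool's z scaled (see below); "hand": the opening, from 0 (shut) to 1 (fully open). A call has 1 to 12 rows; each row is the pose to reach, as a shift and turn from the pose commanded when the call began, along the tool's axes at that moment; what a row does not reach only later rows make up. The controller multiplies each number of a shift by 0.3 m and each number of a turn by 45 degrees. A row lasts 1/12 s, in which the tool goes at most 41.7 mm and 7.16 degrees, less where a joint would pass 70% of its speed; a pose out of reach is approached as far as the arm can. A call with a number of a shift or a turn outside -1 to 1 is refused whole. A call with a gripper value outside its range is refused whole. The fingers move at their own pace and stop on an object; the grip force is fixed at half the most. Time passes only in rows, so rows that repeat a pose let the fingers close. It gives the time, the measured TCP pose, the force, the opening and the grip force at its end, in the units of the state.
- r.get_state(): the state, without advancing time (a new reading comes with each control period).
- capture(name): name is "scene" or "top" or "wrist"; returns a dict with "img" (384x512x3 uint8, blue, green, red), "intrinsics" (3x3 intrinsics, pixels), "k1" (the pictures are not rectified: a ray, as slopes to the right and down, at radius r is drawn at 1 + k1 r^2 times it, then the intrinsics apply), "pose" (4x4, takes a point from camera to world coordinates). Camera axes: x right, y up, looking along -z (the intrinsics and any distortion apply to the point x, -y, -z); pixel columns grow to the right and rows downward; lengths in m; the calibration is good to about 2 mm. A picture is of the moment at which its call begins. There is no depth.
- r.finish_job(): hands the job in; it is judged then, once.
The state is a dict: "clock": time; "joints": joint angles; "qvel": joint speeds; "joint_efforts": joint torques, N m; "eef_pos": TCP position; "tool_rot": TCP orientation; "contact_force": force on the tool from outside, world axes, zero at the start; "torque": the same for the moment, N m; "gripper_width": opening from 0.0 (shut) to 1.0 (fully open); "finger_force": force on a finger pad.
Only numpy, scipy, OpenCV 4.12 (cv2) and the standard library are available. Lean on these libraries where they do the work, as an engineer would, in place of code of your own. Each camera call takes 0.05 s, during which the arm holds its last target. There are 200 camera calls.

## Working session

There is one attempt and no reset: what is moved stays moved. The work goes in short steps, Python scripts to look and compute and a tool call to move; the robot and the scene stay as the last step left them, time stands still between calls to the robot, and variables do not carry over. Pictures are saved under pics/ and viewed, at most 10 in all, crops included, and the job is handed in when it is done.

Besides the shell and the picture viewer there is one more tool, called after "Emit:" by a JSON object that holds its "fn" and its "kwargs", one argument or row to a line. jog_arm: Moves the arm, as the interface text tells. Shifts and turns lie within -1 to 1; 1 stands for 0.3 m of shift or 45 degrees of turn. Its arguments: {"type":"object","properties":{"targets":{"type":"array","items":{"type":"object","properties":{"tx":{"type":"number","minimum":-1,"maximum":1},"ty":{"type":"number","minimum":-1,"maximum":1},"tz":{"type":"number","minimum":-1,"maximum":1},"roll":{"type":"number","minimum":-1,"maximum":1},"hand":{"type":"number"}}}}},"required":["targets"]}

```bash
ls; mkdir -p pics; cat > h.py <<'E'
import numpy as np, cv2
from rig import r, capture
def ray(c,u,v):
    K=np.array(c["intrinsics"]); k1=c["k1"]
    d=np.array([(u-K[0,2])/K[0,0],(v-K[1,2])/K[1,1]]); s=d.copy()
    for _ in range(30): s=d/(1+k1*(s@s))
    P=np.array(c["pose"]); return P[:3,3],P[:3,:3]@np.array([s[0],-s[1],-1])
def atz(c,u,v,z):
    o,d=ray(c,u,v); return o+d*(z-o[2])/d[2]
def proj(c,p):
    K=np.array(c["intrinsics"]);P=np.array(c["pose"])
    q=P[:3,:3].T@(np.array(p)-P[:3,3]); s=np.array([q[0],-q[1]])/-q[2]
    s=s*(1+c["k1"]*(s@s)); return np.array([K[0,0]*s[0]+K[0,2],K[1,1]*s[1]+K[1,2]])
E
python3 - <<'E'
from h import *
for n in("scene","top"):
    c=capture(n); cv2.imwrite(f"pics/{n}0.png",c["img"]); print(n,c["intrinsics"],c["k1"],np.round(c["pose"],3))
s=r.get_state(); print(s)
E
```

```text
pics
scene [[443.24982675   0.         253.33200426]
 [  0.         443.24982675 192.17762013]
 [  0.           0.           1.        ]] 0.03108793924560231 [[-0.073 -0.807  0.587  1.214]
 [ 0.997 -0.051  0.054  0.053]
 [-0.014  0.589  0.808  1.118]
 [ 0.     0.     0.     1.   ]]
top [[350.95546508   0.         254.32805755]
 [  0.         350.95546508 189.13740468]
 [  0.           0.           1.        ]] -0.08059236329438006 [[-0.029  0.997 -0.078  0.404]
 [-0.999 -0.027  0.019 -0.006]
 [ 0.017  0.079  0.997  1.102]
 [ 0.     0.     0.     1.   ]]
{'clock': 0.1, 'joints': array([-1.36559252,  0.33279846, -0.06471114,  1.46082829,  0.02159661,
        1.34987412, -0.0885098 ]), 'qvel': array([ 0.00024931, -0.00263669, -0.00087863, -0.00087804,  0.00189973,
        0.00176479, -0.00060435]), 'joint_efforts': array([ 1.96060726e-03, -6.24556160e+01,  2.47147784e-02, -3.90715349e+01,
       -6.15548179e-02,  3.66872759e-02,  7.35461595e-05]), 'eef_pos': array([0.14107502, 0.60856372, 0.24385375]), 'tool_rot': array([ 1.13646520e-01,  9.93521062e-01, -6.04726291e-04, -4.60424931e-05]), 'contact_force': array([ 0.45772873, -0.09544467,  0.31961183]), 'torque': array([ 0.00808563,  0.02453707, -0.07519765]), 'finger_force': 0.0, 'gripper_width': 1.002219632424924}
```

View pics/top0.png

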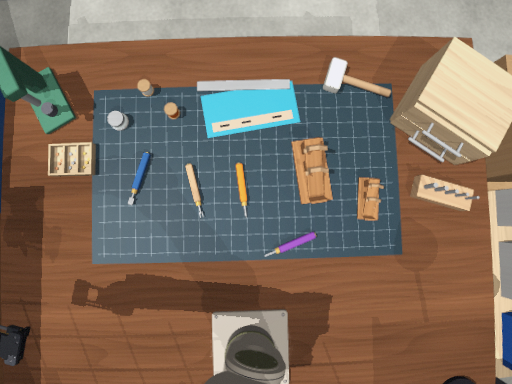

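View pics/scene0.png

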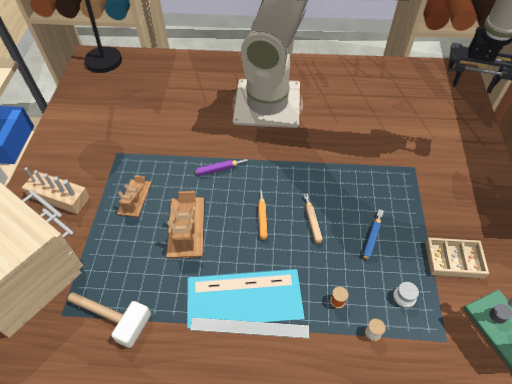

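Top view: candidates for the awl are orange (241,185), pale wood (195,190), blue (140,178) and purple (295,243). I choose orange. Candidate rests are (312,170), which is larger, and (369,198), which is smaller; I choose the larger. Next, one close crop to check this.

```bash
python3 - <<'E'
from h import *
a=cv2.imread("pics/top0.png")[125:225,225:345]; b=cv2.imread("pics/scene0.png")[180:270,155:285]
a=cv2.resize(a,(480,400),interpolation=cv2.INTER_CUBIC); b=cv2.resize(b,(520,360),interpolation=cv2.INTER_CUBIC)
o=np.zeros((400,1000,3),np.uint8); o[:,:480]=a; o[:360,480:]=b
cv2.imwrite("pics/crop0.png",cv2.resize(o,(800,320)))
c=capture("top"); hsv=cv2.cvtColor(c["img"],cv2.COLOR_BGR2HSV)
m=cv2.inRange(hsv,(10,190,150),(22,255,255)); n,l,st,ce=cv2.connectedComponentsWithStats(m)
for i in range(1,n):
    if st[i,4]>60: print(st[i],ce[i],cv2.minAreaRect(np.argwhere(l==i)[:,::-1].astype(np.float32)), atz(c,*ce[i],.011))
E
```

```text
(no output)
```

View pics/crop0.png

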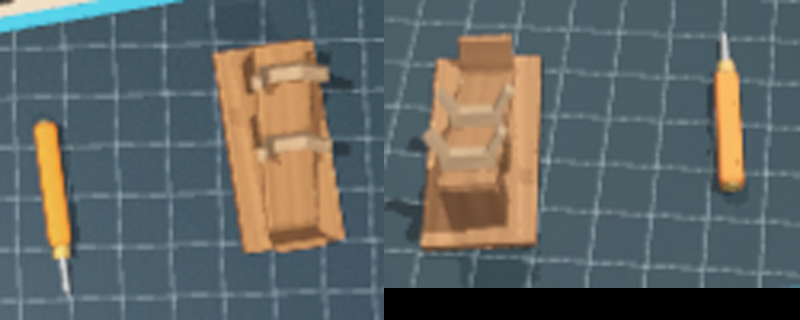

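The crop confirms it: orange handle with brass ferrule and thin point (top px about (241,185)), butt pointing away from the robot. The large rest has its stop toward the robot and its slope rising away from it, with two forks at about px (316,148) and (317,170).

```bash
python3 - <<'E'
from h import *
c=capture("top"); 
p=lambda x,y:(225+x/3.2,125+y/3.2)
B=atz(c,*p(45,125),.011);F=atz(c,*p(61,245),.011);T=atz(c,*p(68,293),.005)
print("butt,ferrule,tip",B,F,T,np.linalg.norm(B-F))
u=(B-F)/np.linalg.norm(B-F); print("mid",(B+F)/2,"yaw",np.degrees(np.arctan2(u[1],u[0])))
U=atz(c,*p(290,75),.0924);L=atz(c,*p(296,145),.0636);d=(U-L)[:2]
print("cradle",U,L,np.linalg.norm(d),"exp",.0616,"yaw",np.degrees(np.arctan2(d[1],d[0])))
s=r.get_state();R=cv2.Rodrigues(np.zeros(3))[0]
from scipy.spatial.transform import Rotation as Ro
R=Ro.from_quat(s["tool_rot"]).as_matrix();print(R.round(3))
g=np.append(((B+F)/2)[:2],.2);print("tool shift/0.3",R.T@(g-s["eef_pos"])/.3)
E
```

```text
butt,ferrule,tip [0.56969421 0.01909816 0.011     ] [0.4517252  0.00650891 0.011     ] [0.40504888 0.00100453 0.005     ] 0.11863885292067498
mid [0.51070971 0.01280353 0.011     ] yaw 6.091357354256389
cradle [ 0.59788898 -0.20796568  0.0924    ] [ 0.53686485 -0.21642183  0.0636    ] 0.06160723289564576 exp 0.0616 yaw 7.88927459529807
[[-0.974  0.226 -0.   ]
 [ 0.226  0.974 -0.001]
 [-0.    -0.001 -1.   ]]
tool shift/0.3 [-1.64875577 -1.65657493  0.14828703]
```

Emit:
{"fn": "jog_arm", "kwargs": {
  "targets": [
    {"tx":-0.13,"ty":-0.13,"roll":-0.1},
    {"tx":-0.25,"ty":-0.25,"roll":-0.2},
    {"tx":-0.37,"ty":-0.37,"roll":-0.3},
    {"tx":-0.48,"ty":-0.48,"roll":-0.42},
    {"tx":-0.6,"ty":-0.6,"roll":-0.42},
    {"tx":-0.7,"ty":-0.7,"roll":-0.42},
    {"tx":-0.8,"ty":-0.8,"roll":-0.42},
    {"tx":-0.9,"ty":-0.9,"roll":-0.42},
    {"tx":-1,"ty":-1,"roll":-0.42},
    {"tx":-1,"ty":-1,"roll":-0.42},
    {"tx":-1,"ty":-1,"roll":-0.42},
    {"tx":-1,"ty":-1,"roll":-0.42}
  ]
}}

```text
invalid input at $.targets[0]: expected keys tx, ty, tz, roll, hand
```

```bash
cat >> h.py <<'E'
from scipy.spatial.transform import Rotation as Ro
def to(p,yaw=None):
    s=r.get_state();R=Ro.from_quat(s["tool_rot"]).as_matrix()
    print("t",s["clock"],"pos",s["eef_pos"].round(4),"xyaw",np.degrees(np.arctan2(R[1,0],R[0,0])).round(2),"z",R[:,2].round(4),"F",s["contact_force"].round(1),"w",s["gripper_width"],s["finger_force"])
    print("shift",(R.T@(np.array(p)-s["eef_pos"])/.3).round(4))
    if yaw is not None:
        d=(yaw+180-np.degrees(np.arctan2(R[1,0],R[0,0]))+90)%180-90; print("roll",-d/45)
E
python3 -c "
from h import *
to([.511,.013,.16],6.1)"
```

```text
t 0.2 pos [0.1411 0.6087 0.2441] xyaw 166.95 z [-2.e-04 -8.e-04 -1.e+00] F [-0.4 -0.   0.5] w 0.9989778794327876 0.0
shift [-1.6495 -1.6556  0.2816]
roll -0.4255400365211004
```

Emit:
{"fn": "jog_arm", "kwargs": {
  "targets": [
    {"tx":-0.13,"ty":-0.13,"tz":0,"roll":-0.1,"hand":1},
    {"tx":-0.25,"ty":-0.25,"tz":0,"roll":-0.2,"hand":1},
    {"tx":-0.37,"ty":-0.37,"tz":0,"roll":-0.3,"hand":1},
    {"tx":-0.48,"ty":-0.48,"tz":0,"roll":-0.42,"hand":1},
    {"tx":-0.6,"ty":-0.6,"tz":0,"roll":-0.42,"hand":1},
    {"tx":-0.7,"ty":-0.7,"tz":0,"roll":-0.42,"hand":1},
    {"tx":-0.8,"ty":-0.8,"tz":0,"roll":-0.42,"hand":1},
    {"tx":-0.9,"ty":-0.9,"tz":0,"roll":-0.42,"hand":1},
    {"tx":-1,"ty":-1,"tz":0,"roll":-0.42,"hand":1},
    {"tx":-1,"ty":-1,"tz":0,"roll":-0.42,"hand":1},
    {"tx":-1,"ty":-1,"tz":0,"roll":-0.42,"hand":1},
    {"tx":-1,"ty":-1,"tz":0,"roll":-0.42,"hand":1}
  ]
}}

```text
clock: 1.2
eef_pos: [0.3672, 0.2462, 0.2447]
tool_rot: [-0.048, 0.999, 0.0, 0.0]
contact_force: [0.0, 0.2, -0.1]
gripper_width: 0.998
finger_force: 0.0
```

```bash
python3 -c "
from h import *
to([.511,.013,.16],6.1)"
```

```text
t 1.2 pos [0.3672 0.2462 0.2447] xyaw -174.47 z [ 3.e-04  5.e-04 -1.e+00] F [ 0.   0.2 -0.1] w 0.9980360080491266 0.0
shift [-0.4023 -0.8201  0.2823]
roll -0.012775097369396665
```

Emit:
{"fn": "jog_arm", "kwargs": {
  "targets": [
    {"tx":-0.05,"ty":-0.11,"tz":0.03,"roll":0,"hand":1},
    {"tx":-0.1,"ty":-0.22,"tz":0.06,"roll":-0.01,"hand":1},
    {"tx":-0.16,"ty":-0.33,"tz":0.1,"roll":-0.01,"hand":1},
    {"tx":-0.22,"ty":-0.44,"tz":0.14,"roll":-0.01,"hand":1},
    {"tx":-0.27,"ty":-0.55,"tz":0.18,"roll":-0.01,"hand":1},
    {"tx":-0.32,"ty":-0.66,"tz":0.22,"roll":-0.01,"hand":1},
    {"tx":-0.37,"ty":-0.76,"tz":0.25,"roll":-0.01,"hand":1},
    {"tx":-0.4,"ty":-0.82,"tz":0.28,"roll":-0.01,"hand":1},
    {"tx":-0.4,"ty":-0.82,"tz":0.28,"roll":-0.01,"hand":1},
    {"tx":-0.4,"ty":-0.82,"tz":0.28,"roll":-0.01,"hand":1},
    {"tx":-0.4,"ty":-0.82,"tz":0.28,"roll":-0.01,"hand":1}
  ]
}}

```text
clock: 2.12
eef_pos: [0.5099, 0.0183, 0.1604]
tool_rot: [-0.056, 0.998, 0.0, -0.0]
contact_force: [-0.2, 0.3, 0.4]
gripper_width: 1.0
finger_force: 0.0
```

```bash
python3 - <<'E'
from h import *
c=capture("wrist"); cv2.imwrite("pics/w1.png",c["img"])
to([.511,.013,.025],6.1)
h=cv2.cvtColor(c["img"],cv2.COLOR_BGR2HSV)
q=proj(c,[.511,.013,.02]);print("predicted px",q,proj(c,[.5697,.0191,.011]),proj(c,[.4517,.0065,.011]))
u,v=q.astype(int)
if 0<=u<512 and 0<=v<384: print(h[v,u])
E
```

```text
t 2.1667 pos [0.5099 0.0184 0.1606] xyaw -173.56 z [-1.e-04  7.e-04 -1.e+00] F [ 0.4  0.4 -0.2] w 1.000002598487244 0.0
shift [-0.0018 -0.0185  0.4521]
roll 0.007515009485569458
predicted px [245.92052885 183.59392987] [245.93653604 237.50947927] [245.91852709 117.86643551]
[ 20 205 255]
```

View pics/w1.png

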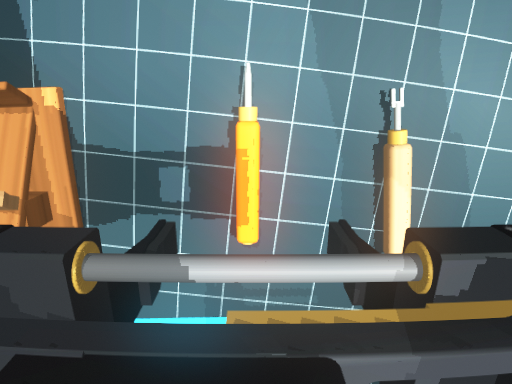

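Wrist view: the orange awl is central, butt (248,243) and ferrule joint (248,119), within 2 px of the prediction. The beveller (397,190) lies well clear of the open fingers.

```bash
python3 - <<'E'
from h import *
c=capture("wrist")
B=atz(c,248,243.5,.011);F=atz(c,248,119,.011);m=(B+F)/2;u=B-F;y=np.degrees(np.arctan2(u[1],u[0]))
print(m,np.linalg.norm(u),y); to([m[0],m[1],.0245],y)
E
```

```text
[0.51447673 0.01540834 0.011     ] 0.12445715182298642 6.22323181598652
t 2.2167 pos [0.5099 0.0183 0.1608] xyaw -173.56 z [ 3.e-04  9.e-04 -1.e+00] F [-0.2 -0.4  0. ] w 0.9998819632946556 0.0
shift [-0.0138 -0.0116  0.4545]
roll 0.004926571231513006
```

Emit:
{"fn": "jog_arm", "kwargs": {
  "targets": [
    {"tx":-0.01,"ty":-0.014,"tz":0.1,"roll":0,"hand":1},
    {"tx":-0.01,"ty":-0.014,"tz":0.2,"roll":0,"hand":1},
    {"tx":-0.01,"ty":-0.014,"tz":0.3,"roll":0,"hand":1},
    {"tx":-0.01,"ty":-0.014,"tz":0.38,"roll":0,"hand":1},
    {"tx":-0.01,"ty":-0.014,"tz":0.43,"roll":0,"hand":0.6},
    {"tx":-0.01,"ty":-0.014,"tz":0.452,"roll":0,"hand":0.5},
    {"tx":-0.01,"ty":-0.014,"tz":0.452,"roll":0,"hand":0.4},
    {"tx":-0.01,"ty":-0.014,"tz":0.452,"roll":0,"hand":0},
    {"tx":-0.01,"ty":-0.014,"tz":0.452,"roll":0,"hand":0},
    {"tx":-0.01,"ty":-0.014,"tz":0.452,"roll":0,"hand":0},
    {"tx":-0.01,"ty":-0.014,"tz":0.452,"roll":0,"hand":0},
    {"tx":-0.01,"ty":-0.014,"tz":0.452,"roll":0,"hand":0}
  ]
}}

```text
clock: 3.22
eef_pos: [0.5139, 0.0127, 0.0255]
tool_rot: [-0.055, 0.998, 0.0, 0.001]
contact_force: [-0.1, 0.1, -0.0]
gripper_width: 0.482
finger_force: 0.0
```

```bash
python3 -c "
from h import *
to([.51,.0,.2],6.1)"
```

```text
t 3.2167 pos [0.5139 0.0127 0.0255] xyaw -173.7 z [ 1.e-03  5.e-04 -1.e+00] F [-0.1  0.1 -0. ] w 0.4819603987946722 0.0
shift [ 0.0169 -0.0405 -0.5816]
roll 0.004477733819933544
```

Emit:
{"fn": "jog_arm", "kwargs": {
  "targets": [
    {"tx":0,"ty":0,"tz":0.002,"roll":0,"hand":0},
    {"tx":0,"ty":0,"tz":0.002,"roll":0,"hand":0},
    {"tx":0,"ty":0,"tz":0.002,"roll":0,"hand":0},
    {"tx":0,"ty":0,"tz":0.002,"roll":0,"hand":0},
    {"tx":0,"ty":0,"tz":0.002,"roll":0,"hand":0},
    {"tx":0,"ty":0,"tz":0.002,"roll":0,"hand":0}
  ]
}}

```text
clock: 3.72
eef_pos: [0.5135, 0.0126, 0.0244]
tool_rot: [-0.055, 0.998, 0.0, -0.0]
contact_force: [-0.9, 0.2, 1.1]
gripper_width: 0.251
finger_force: 30.0
```

Emit:
{"fn": "jog_arm", "kwargs": {
  "targets": [
    {"tx":0,"ty":0,"tz":-0.06,"roll":0,"hand":0},
    {"tx":0,"ty":0,"tz":-0.16,"roll":0,"hand":0},
    {"tx":0,"ty":0,"tz":-0.27,"roll":0,"hand":0},
    {"tx":0,"ty":0,"tz":-0.38,"roll":0,"hand":0},
    {"tx":0,"ty":0,"tz":-0.48,"roll":0,"hand":0},
    {"tx":0,"ty":-0.08,"tz":-0.56,"roll":0,"hand":0},
    {"tx":-0.08,"ty":-0.17,"tz":-0.6,"roll":0,"hand":0},
    {"tx":-0.12,"ty":-0.27,"tz":-0.6,"roll":0,"hand":0},
    {"tx":-0.12,"ty":-0.33,"tz":-0.6,"roll":0,"hand":0},
    {"tx":-0.12,"ty":-0.33,"tz":-0.6,"roll":0,"hand":0},
    {"tx":-0.12,"ty":-0.33,"tz":-0.6,"roll":0,"hand":0}
  ]
}}

```text
clock: 4.63
eef_pos: [0.5599, -0.0832, 0.204]
tool_rot: [-0.054, 0.999, -0.0, -0.0]
contact_force: [-0.4, 0.0, -0.6]
gripper_width: 0.255
finger_force: 30.0
```

```bash
python3 - <<'E'
from h import *
c=capture("wrist"); t=capture("top"); 
o=np.zeros((576,800,3),np.uint8)
o[:384,:512]=c["img"]; 
o[:288,512:]=cv2.resize(t["img"][130:212,275:357],(288,288),interpolation=cv2.INTER_CUBIC)
s=capture("scene")["img"][175:270,140:290]; o[388:576,:297]=cv2.resize(s,(297,188),interpolation=cv2.INTER_CUBIC)
cv2.imwrite("pics/w2.png",o)
np.save("w2.npy",dict(c),allow_pickle=True)
to([.5628,-.2128,.2],7.9)
# predicted cradle features in wrist
Rz=Ro.from_euler("ZY",[7.9,-25],degrees=True).as_matrix(); O=np.array([.5628,-.2128,.088])
for x in(-40,-28,28,40):
  for y,z in((-27.5,11),(-15,-11),(15,-11),(27.5,11)): print(x,y,z,proj(c,O+Rz@np.array([x,y,z])/1e3).round(),proj(t,O+Rz@np.array([x,y,z])/1e3).round(1))
E
```

```text
t 4.7833 pos [ 0.5599 -0.0807  0.204 ] xyaw -173.62 z [-6.e-04  7.e-04 -1.e+00] F [ 0.2 -0.4 -1.1] w 0.2510994355211129 29.99955028295517
shift [ 0.0395 -0.4388  0.0131]
roll -0.03381962669472564
-40 -27.5 11 [ 67. 131.] [328.6 172.9]
-40 -15 -11 [ 94. 138.] [322.5 171.4]
-40 15 -11 [126. 137.] [312.8 173. ]
-40 27.5 11 [130. 128.] [310.4 175.9]
-28 -27.5 11 [ 66. 144.] [328.4 169.1]
-28 -15 -11 [ 93. 151.] [322.2 167.6]
-28 15 -11 [125. 150.] [312.4 169.2]
-28 27.5 11 [129. 142.] [310.1 172.1]
28 -27.5 11 [ 61. 210.] [327.  150.7]
28 -15 -11 [ 90. 212.] [320.8 149.6]
28 15 -11 [123. 211.] [310.8 151.2]
28 27.5 11 [126. 208.] [308.3 153.7]
40 -27.5 11 [ 60. 225.] [326.7 146.7]
40 -15 -11 [ 89. 226.] [320.4 145.6]
40 15 -11 [122. 225.] [310.4 147.3]
40 27.5 11 [126. 223.] [308.  149.7]
```

View pics/w2.png

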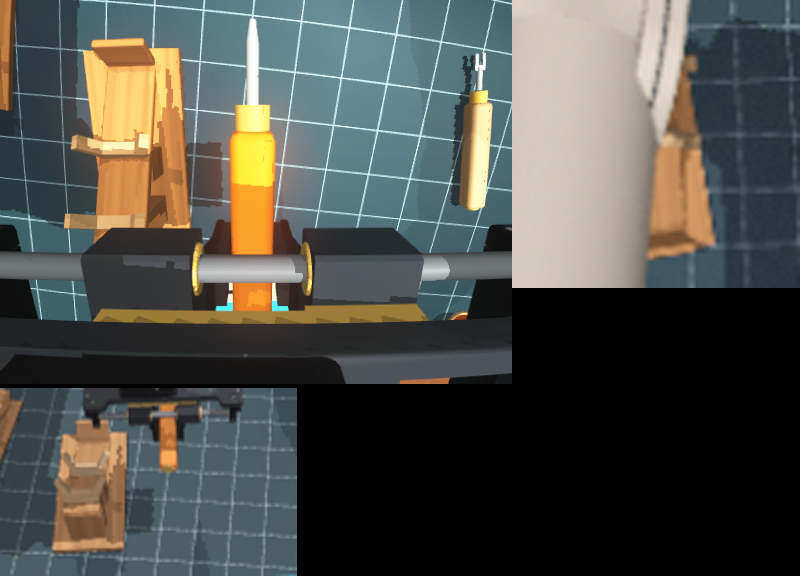

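Wrist view: the awl is held level, point at (252,20). The lower fork spans about (71–148,145) and the upper fork's left cheek is near (70,220). That is about 10 px right of my prediction, so I'll zoom once and fit the cradle.

```bash
python3 - <<'E'
from h import *
c=capture("wrist"); im=c["img"][20:240,55:200]
O=np.array([.5628,-.2128,.088])
big=cv2.resize(im,(580,880)[:1]+(880,),interpolation=cv2.INTER_CUBIC)
# two halves side by side: fork region and stop region, 5x
a=cv2.resize(c["img"][125:240,60:200],(700,575),interpolation=cv2.INTER_CUBIC)
cv2.imwrite("pics/w3.png",a); np.save("w3.npy",{k:c[k] for k in("intrinsics","k1","pose")},allow_pickle=True); to([0,0,0])
E
```

```text
t 4.8333 pos [ 0.56   -0.0806  0.2041] xyaw -173.6 z [-4.e-04  6.e-04 -1.e+00] F [-0.4  0.2 -0.7] w 0.25011245646940217 29.999558329582214
shift [1.8249 0.4746 0.6813]
```

View pics/w3.png

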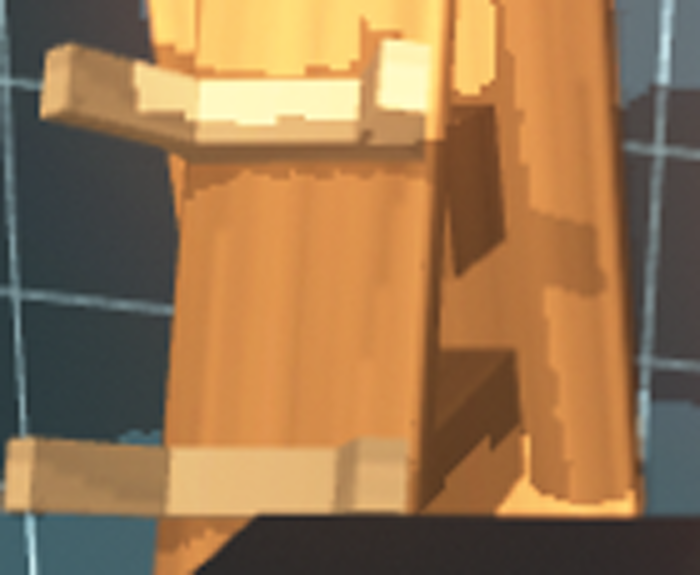

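```bash
python3 - <<'E'
from h import *
from scipy.optimize import least_squares
c=np.load("w3.npy",allow_pickle=True).item()
D=[(-40,-15,-11,197,80),(-40,15,-11,360,78),(-28,-15,-11,193,148),(-28,15,-11,358,145),(28,-15,-11,170,447),(28,15,-11,342,447),(-40,-27.5,11,70,46),(-28,-27.5,11,68,117),(28,-27.5,11,32,440)]
D=np.array(D,float); px=np.c_[60+D[:,3]/5,125+D[:,4]/5]
def f(p):
    R=Ro.from_euler("ZY",[p[2]*100,-25],degrees=True).as_matrix()
    return (np.array([proj(c,np.array([p[0],p[1],.088])+R@d[:3]/1e3) for d in D])-px).ravel()
s=least_squares(f,[.5628,-.2128,.079]);print(s.x,s.fun.reshape(-1,2).round(1))
x,y=s.x[:2]; to([x,y,.16],s.x[2]*100)
E
```

```text
[ 0.56612135 -0.20509566  0.06896365] [[ 0.7  0.5]
 [-0.1  0.2]
 [ 0.5 -0.6]
 [-0.5 -0.5]
 [ 0.7  0.9]
 [-0.7  0.7]
 [-0.1 -0.3]
 [-1.1 -1. ]
 [ 0.4  0.2]]
t 4.8333 pos [ 0.56   -0.0806  0.2041] xyaw -173.6 z [-4.e-04  6.e-04 -1.e+00] F [-0.4  0.2 -0.7] w 0.25011245646940217 29.999558329582214
shift [ 0.0259 -0.4147  0.1468]
roll -0.01106286658096754
```

Emit:
{"fn": "jog_arm", "kwargs": {
  "targets": [
    {"tx":0,"ty":-0.08,"tz":0,"roll":0,"hand":0},
    {"tx":0.02,"ty":-0.17,"tz":0,"roll":-0.01,"hand":0},
    {"tx":0.026,"ty":-0.27,"tz":0,"roll":-0.01,"hand":0},
    {"tx":0.026,"ty":-0.35,"tz":0.03,"roll":-0.01,"hand":0},
    {"tx":0.026,"ty":-0.4,"tz":0.07,"roll":-0.01,"hand":0},
    {"tx":0.026,"ty":-0.415,"tz":0.12,"roll":-0.01,"hand":0},
    {"tx":0.026,"ty":-0.415,"tz":0.147,"roll":-0.01,"hand":0},
    {"tx":0.026,"ty":-0.415,"tz":0.147,"roll":-0.01,"hand":0},
    {"tx":0.026,"ty":-0.415,"tz":0.147,"roll":-0.01,"hand":0},
    {"tx":0.026,"ty":-0.415,"tz":0.147,"roll":-0.01,"hand":0}
  ]
}}

```text
clock: 5.67
eef_pos: [0.5667, -0.2053, 0.161]
tool_rot: [-0.06, 0.998, 0.0, 0.0]
contact_force: [-0.2, 0.3, -1.4]
gripper_width: 0.251
finger_force: 30.0
```

```bash
python3 - <<'E'
from h import *
c=capture("wrist"); s=capture("scene"); to([.5661,-.2051,.119],6.9)
o=np.zeros((400,800,3),np.uint8)
o[:400,:400]=cv2.resize(c["img"][40:260,140:360],(400,400),interpolation=cv2.INTER_CUBIC)
o[:,400:]=cv2.resize(s["img"][160:270,130:240],(400,400),interpolation=cv2.INTER_CUBIC)
cv2.imwrite("pics/w4.png",o)
R=Ro.from_euler("ZY",[6.9,-25],degrees=True).as_matrix()
for d in((-40,-27.5,11),(-40,27.5,11),(-40,-15,-11),(-40,15,-11)):
    q=proj(c,np.array([.5661,-.2051,.088])+R@np.array(d)/1e3); print(d,((q-[140,40])*400/220).round())
E
```

```text
t 5.7667 pos [ 0.5667 -0.2058  0.1611] xyaw -173.18 z [ 1.4e-03  2.0e-04 -1.0e+00] F [ 0.2 -0.5 -0.6] w 0.25025923567840896 29.999504685401917
shift [0.0018 0.0025 0.1405]
roll -0.0017902376208629297
(-40, -27.5, 11) [133. 197.]
(-40, 27.5, 11) [274. 196.]
(-40, -15, -11) [169. 211.]
(-40, 15, -11) [239. 211.]
```

View pics/w4.png

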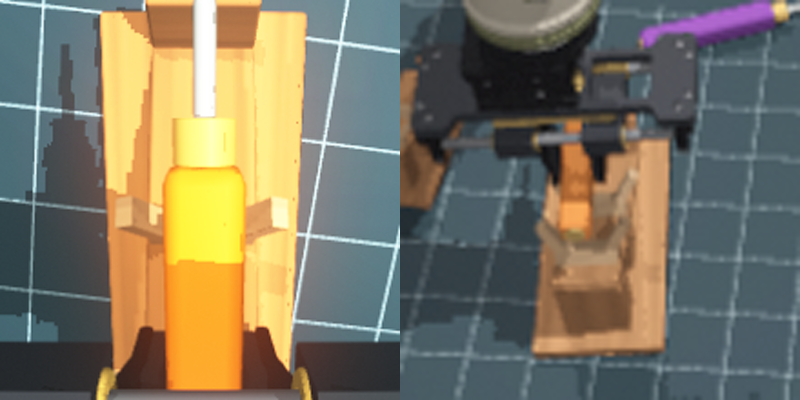

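The awl (x≈204) sits centred between the lower fork's cheeks (133 and 273), which matches the prediction. I'll lower it so that the upper fork pivots the handle to the slope.

Emit:
{"fn": "jog_arm", "kwargs": {
  "targets": [
    {"tx":0.002,"ty":0.001,"tz":0.04,"roll":0,"hand":0},
    {"tx":0.002,"ty":0.001,"tz":0.08,"roll":0,"hand":0},
    {"tx":0.002,"ty":0.001,"tz":0.11,"roll":0,"hand":0},
    {"tx":0.002,"ty":0.001,"tz":0.13,"roll":0,"hand":0},
    {"tx":0.002,"ty":0.001,"tz":0.14,"roll":0,"hand":0},
    {"tx":0.002,"ty":0.001,"tz":0.147,"roll":0,"hand":0},
    {"tx":0.002,"ty":0.001,"tz":0.154,"roll":0,"hand":0},
    {"tx":0.002,"ty":0.001,"tz":0.16,"roll":0,"hand":0},
    {"tx":0.002,"ty":0.001,"tz":0.16,"roll":0,"hand":0}
  ]
}}

```text
clock: 6.52
eef_pos: [0.5647, -0.2066, 0.1121]
tool_rot: [-0.059, 0.998, 0.0, -0.001]
contact_force: [-5.6, 0.8, 6.4]
gripper_width: 0.251
finger_force: 30.0
```

Emit:
{"fn": "jog_arm", "kwargs": {
  "targets": [
    {"tx":0,"ty":0,"tz":0.006,"roll":0,"hand":0},
    {"tx":0,"ty":0,"tz":0.012,"roll":0,"hand":0},
    {"tx":0,"ty":0,"tz":0.018,"roll":0,"hand":0},
    {"tx":0,"ty":0,"tz":0.024,"roll":0,"hand":0},
    {"tx":0,"ty":0,"tz":0.03,"roll":0,"hand":0},
    {"tx":0,"ty":0,"tz":0.03,"roll":0,"hand":0}
  ]
}}

```text
clock: 7.02
eef_pos: [0.5652, -0.2065, 0.1033]
tool_rot: [-0.059, 0.998, 0.0, -0.0]
contact_force: [-3.9, 1.6, 5.5]
gripper_width: 0.25
finger_force: 30.0
```

```bash
python3 - <<'E'
from h import *
c=capture("wrist"); s=capture("scene"); to([.5661,-.2051,.1014],6.9)
o=np.zeros((400,800,3),np.uint8)
o[:400,:400]=cv2.resize(c["img"][40:260,140:360],(400,400),interpolation=cv2.INTER_CUBIC)
o[:,400:]=cv2.resize(s["img"][160:270,130:240],(400,400),interpolation=cv2.INTER_CUBIC)
cv2.imwrite("pics/w5.png",o)
E
```

```text
t 7.1167 pos [ 0.5652 -0.2065  0.1033] xyaw -173.27 z [-5.e-04  3.e-04 -1.e+00] F [-3.3  0.9  5.7] w 0.24864845817636952 30.000922470353544
shift [-0.0037  0.0044  0.0063]
roll -0.0038809258420340284
```

View pics/w5.png

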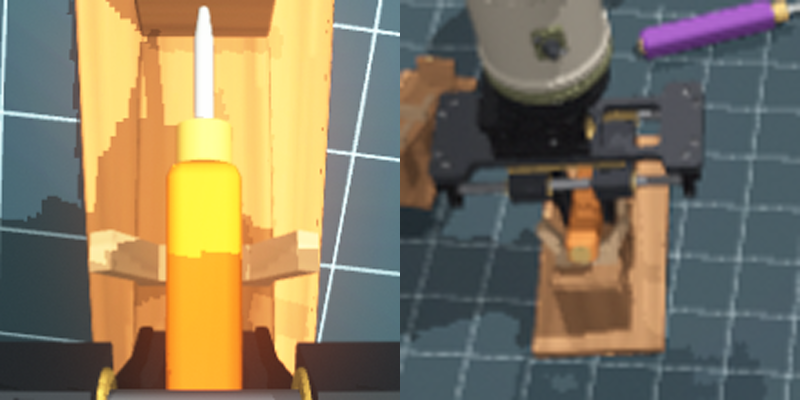

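The handle has pivoted: the point is tipped down the slope at (204,10), short of the stop, and the handle is between the cheeks. I'll continue until it touches the lower fork.

Emit:
{"fn": "jog_arm", "kwargs": {
  "targets": [
    {"tx":0,"ty":0.002,"tz":0.004,"roll":0,"hand":0},
    {"tx":0,"ty":0.002,"tz":0.008,"roll":0,"hand":0},
    {"tx":0,"ty":0.002,"tz":0.01,"roll":0,"hand":0},
    {"tx":0,"ty":0.002,"tz":0.01,"roll":0,"hand":0}
  ]
}}

```text
clock: 7.45
eef_pos: [0.5654, -0.2064, 0.1006]
tool_rot: [-0.058, 0.998, -0.0, 0.0]
contact_force: [-3.3, -0.2, 5.7]
gripper_width: 0.247
finger_force: 30.0
```

Emit:
{"fn": "jog_arm", "kwargs": {
  "targets": [
    {"tx":0,"ty":0,"tz":0.004,"roll":0,"hand":0},
    {"tx":0,"ty":0,"tz":0.007,"roll":0,"hand":0},
    {"tx":0,"ty":0,"tz":0.007,"roll":0,"hand":0}
  ]
}}

```text
clock: 7.7
eef_pos: [0.5657, -0.2064, 0.0989]
tool_rot: [-0.059, 0.998, -0.0, 0.001]
contact_force: [-4.8, 0.7, 9.2]
gripper_width: 0.254
finger_force: 30.0
```

Emit:
{"fn": "jog_arm", "kwargs": {
  "targets": [
    {"tx":0,"ty":0,"tz":0.003,"roll":0,"hand":0},
    {"tx":0,"ty":0,"tz":0.005,"roll":0,"hand":0},
    {"tx":0,"ty":0,"tz":0.005,"roll":0,"hand":0}
  ]
}}

```text
clock: 7.95
eef_pos: [0.5657, -0.2064, 0.0988]
tool_rot: [-0.059, 0.998, 0.0, 0.001]
contact_force: [-10.4, 3.1, 24.2]
gripper_width: 0.25
finger_force: 30.0
```

```bash
python3 - <<'E'
from h import *
c=capture("wrist"); s=capture("scene"); to([.5661,-.2051,.1014],6.9)
o=np.zeros((400,800,3),np.uint8)
o[:400,:400]=cv2.resize(c["img"][40:260,140:360],(400,400),interpolation=cv2.INTER_CUBIC)
o[:,400:]=cv2.resize(s["img"][160:270,130:240],(400,400),interpolation=cv2.INTER_CUBIC)
cv2.imwrite("pics/w6.png",o)
R=Ro.from_euler("ZY",[6.9,-25],degrees=True).as_matrix()
for x in(-110,-72,-60): print(x,((proj(c,np.array([.5661,-.2051,.088])+R@np.array([x,0,0])/1e3)-[140,40])*400/220).round())
E
```

```text
t 8.05 pos [ 0.5657 -0.2064  0.0988] xyaw -173.29 z [ 1.5e-03  4.0e-04 -1.0e+00] F [-10.5   3.   24.6] w 0.24968747392637772 30.00426600454375
shift [-0.0018  0.0042 -0.0086]
roll -0.004306089482969987
-110 [206.  31.]
-72 [206. 141.]
-60 [206. 177.]
```

View pics/w6.png

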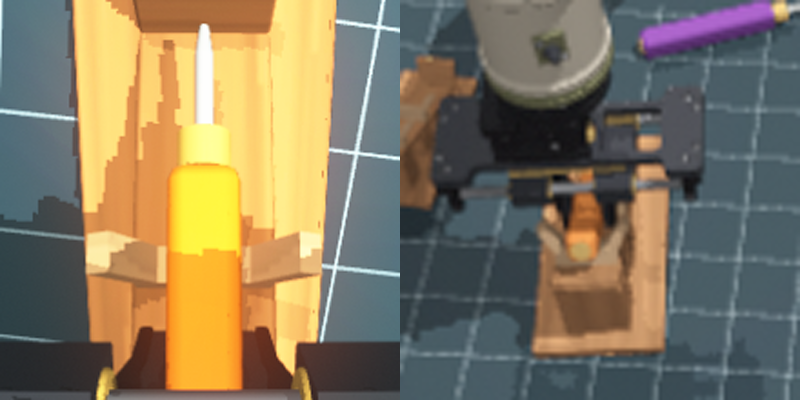

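The awl is seated: the point is at (204,25) against (206,31) predicted, and the force jumped to 24 N on two-fork contact. I'll ease the load, let go and rise.

Emit:
{"fn": "jog_arm", "kwargs": {
  "targets": [
    {"tx":0,"ty":0,"tz":-0.004,"roll":0,"hand":0},
    {"tx":0,"ty":0,"tz":-0.004,"roll":0,"hand":0.4},
    {"tx":0,"ty":0,"tz":-0.004,"roll":0,"hand":0.6},
    {"tx":0,"ty":0,"tz":-0.004,"roll":0,"hand":0.6},
    {"tx":0,"ty":0,"tz":-0.004,"roll":0,"hand":0.6},
    {"tx":0,"ty":0,"tz":-0.004,"roll":0,"hand":0.6},
    {"tx":0,"ty":0,"tz":-0.004,"roll":0,"hand":0.6}
  ]
}}

```text
clock: 8.63
eef_pos: [0.5653, -0.2056, 0.0976]
tool_rot: [-0.059, 0.998, 0.0, -0.0]
contact_force: [-0.9, -0.0, -0.5]
gripper_width: 0.57
finger_force: 0.0
```

Emit:
{"fn": "jog_arm", "kwargs": {
  "targets": [
    {"tx":0,"ty":0,"tz":-0.02,"roll":0,"hand":0.6},
    {"tx":0,"ty":0,"tz":-0.06,"roll":0,"hand":0.6},
    {"tx":0,"ty":0,"tz":-0.12,"roll":0,"hand":0.6},
    {"tx":0,"ty":0,"tz":-0.2,"roll":0,"hand":0.6},
    {"tx":0,"ty":0,"tz":-0.3,"roll":0,"hand":0.6},
    {"tx":0,"ty":0.08,"tz":-0.4,"roll":0,"hand":0.6},
    {"tx":0,"ty":0.18,"tz":-0.45,"roll":0,"hand":0.6},
    {"tx":0,"ty":0.28,"tz":-0.45,"roll":0,"hand":0.6},
    {"tx":0,"ty":0.38,"tz":-0.45,"roll":0,"hand":0.6},
    {"tx":0,"ty":0.38,"tz":-0.45,"roll":0,"hand":0.6},
    {"tx":0,"ty":0.38,"tz":-0.45,"roll":0,"hand":0.6}
  ]
}}

```text
clock: 9.55
eef_pos: [0.5522, -0.0907, 0.234]
tool_rot: [-0.061, 0.998, 0.0, 0.001]
contact_force: [0.7, -0.7, -0.3]
gripper_width: 0.6
finger_force: 0.0
```

```bash
python3 - <<'E'
from h import *
c=capture("wrist"); s=capture("scene"); to([.5661,-.2051,.1014],6.9)
o=np.zeros((400,800,3),np.uint8)
o[:300,:400]=cv2.resize(c["img"],(400,300))
o[:,400:]=cv2.resize(s["img"][160:270,130:240],(400,400),interpolation=cv2.INTER_CUBIC)
cv2.imwrite("pics/w7.png",o)
E
```

```text
t 9.65 pos [ 0.552  -0.0935  0.2336] xyaw -173.3 z [ 9.e-04 -2.e-04 -1.e+00] F [-0.5 -0.6  0.7] w 0.6011000177814086 0.0
shift [-0.0029 -0.3749  0.4409]
roll -0.0044989163247211965
```

View pics/w7.png

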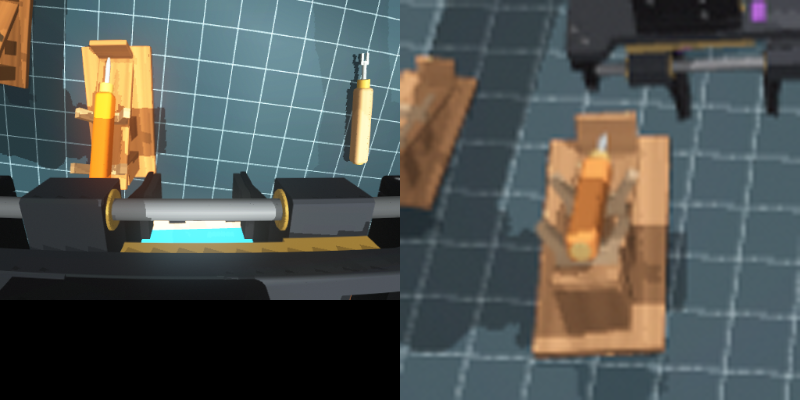

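The awl lies in both forks, butt (580,250) up the slope and point (602,140) toward the stop, in line with the rest. The gripper is clear.

```bash
python3 -c "
from rig import r
print(r.finish_job())"
```

```text
the job is handed in; nothing more can be done
None
```

The orange-handled awl lies in both forks of the large rest, handle end up the slope and point down; I lowered it in, let go and handed the job in at about 9.7 s, without touching the blue- or wooden-handled tool.

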